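# Press the exposure keys in order

### The job

Start the exposure sequence from the key dock in front of the mask aligner: lightly press in the green button with the fingertips, then the yellow, then the blue, each all the way in (they stay in), and then move clear. Leave the red abort button alone, do not lift or pull any key module out of the dock, and do not disturb the other things on the worktop.

Things in the scene. Friction and masses are not known exactly. Their poses are not given: they have to be found in the camera images.
- key_dock: aluminium tray, 160x160 and 20 high, fixed to the worktop, with four square pockets in a 2 x 2 grid (centres 74 apart) that hold the key modules; origin at the centre of its underside, x and y along its sides, z up. To its left (y above -0.03 m, x above 0.33 m) stands the fixed mask aligner, whose microscope is up to 520 high: swing in from the left close to the base, not over it. Behind are three amber boxes, 72 high, and the lamp supply (x above 0.66 m) (sizes in mm)
- green_module: loose black module, 58x58 and 34 high, standing in a pocket of the dock with 1.5 play on each side; which pocket varies. On its top is a flat steel collar (47 across, 3 high) and in the middle of that the green push button. Origin at the centre of its underside, 8 above the worktop; z up (sizes in mm)
- green_cap_top (a point): centre of the flat top of the round green button cap (38 across); moves with the cap. Unpressed it is 60 above the worktop and 15 above the collar; pressed fully in, 50 above the worktop and 5 above the collar (sizes in mm)
- green_button (a joint): how far the green button is pressed, in m: 0 fully out (starts at 0 to 0.001), 0.010 fully in against its stop. It goes straight down under about 3 N plus slight damping (50 N per m/s), with no spring: it stays where it is pushed to, and cannot be pulled out again
- yellow_module: loose black module, 58x58 and 34 high, standing in a pocket of the dock with 1.5 play on each side; which pocket varies. On its top is a flat steel collar (47 across, 3 high) and in the middle of that the yellow push button. Origin at the centre of its underside, 8 above the worktop; z up (sizes in mm)
- yellow_cap_top (a point): centre of the flat top of the round yellow button cap (38 across); moves with the cap. Unpressed it is 60 above the worktop and 15 above the collar; pressed fully in, 50 above the worktop and 5 above the collar (sizes in mm)
- yellow_button (a joint): how far the yellow button is pressed, in m: 0 fully out (starts at 0 to 0.001), 0.010 fully in against its stop. It goes straight down under about 3 N plus slight damping (50 N per m/s), with no spring: it stays where it is pushed to, and cannot be pulled out again
- blue_module: loose black module, 58x58 and 34 high, standing in a pocket of the dock with 1.5 play on each side; which pocket varies. On its top is a flat steel collar (47 across, 3 high) and in the middle of that the blue push button. Origin at the centre of its underside, 8 above the worktop; z up (sizes in mm)
- blue_cap_top (a point): centre of the flat top of the round blue button cap (38 across); moves with the cap. Unpressed it is 60 above the worktop and 15 above the collar; pressed fully in, 50 above the worktop and 5 above the collar (sizes in mm)
- blue_button (a joint): how far the blue button is pressed, in m: 0 fully out (starts at 0 to 0.001), 0.010 fully in against its stop. It goes straight down under about 3 N plus slight damping (50 N per m/s), with no spring: it stays where it is pushed to, and cannot be pulled out again
- red_module: loose black module, 58x58 and 34 high, standing in a pocket of the dock with 1.5 play on each side; which pocket varies. On its top is a flat steel collar (47 across, 3 high) and in the middle of that the red push button. Origin at the centre of its underside, 8 above the worktop; z up (sizes in mm)
- red_cap_top (a point): centre of the flat top of the round red button cap (38 across); moves with the cap. Unpressed it is 60 above the worktop and 15 above the collar; pressed fully in, 50 above the worktop and 5 above the collar (sizes in mm)
- red_button (a joint): how far the red button is pressed, in m: 0 fully out (starts at 0 to 0.001), 0.010 fully in against its stop. It goes straight down under about 3 N plus slight damping (50 N per m/s), with no spring: it stays where it is pushed to, and cannot be pulled out again
- timer: light grey countdown timer, 46x52x19 (mm); a loose bystander, origin at the centre of its underside
- drop_bottle: small brown dropper bottle with black nozzle, 32 across, 76 high (mm); a loose bystander, origin at the centre of its underside
- swab_pot: clear pot of cotton swabs, 34 across, 92 high (mm); a loose bystander, origin at the centre of its underside
- lens_tissue: white packet with a blue patch, 62x90x16 (mm); a loose bystander, origin at the centre of its underside
- slide_tube: upright black tube with grey cap, 24 across, 109 high (mm); a loose bystander, origin at the centre of its underside

How it is judged (in metres and radians):
On the way, in this order (a step that is already met when the one before it is completed fails the run):
1. the green button is pressed in (value of joint green_button above 0.006 m), for 0.1 s.
2. the yellow button is pressed in (value of joint yellow_button above 0.006 m), for 0.1 s.
3. the blue button is pressed in (value of joint blue_button above 0.006 m), for 0.1 s.
At the end, for the whole second after the job is handed in: green, yellow and blue are each pressed in by more than 6 mm of their 10 mm, red by less than 3 mm, and all four modules rest in their pockets, within 6 mm of where they started (value of joint each of green_button, yellow_button, blue_button above 0.006 m and value of joint red_button below 0.003 m and distance of each of green_module, yellow_module, blue_module, red_module from where it was at the start of the episode below 0.006 m and linear speed of each of green_module, yellow_module, blue_module, red_module below 0.02 m/s); the robot touches nothing.
It fails at once if yellow is pressed (more than 3 mm) before green is in (6 mm), or blue before yellow ((value of joint yellow_button above 0.003 m and value of joint green_button below 0.006 m) or (value of joint blue_button above 0.003 m and value of joint yellow_button below 0.006 m)).
It fails at once if the red button is pressed more than 3 mm, or its module touched with more than 2 N (value of joint red_button above 0.003 m or contact force between the arm and red_module above 2 N).
It fails at once if a button or module is pressed harder than 25 N (contact force between the arm and green_module above 25 N or contact force between the arm and yellow_module above 25 N or contact force between the arm and blue_module above 25 N or contact force between the arm and red_module above 25 N).
It fails at once if a module is lifted or pulled more than 8 mm (distance of any of green_module, yellow_module, blue_module, red_module from where it was at the start of the episode above 0.008 m).
It fails at once if a bystander is moved more than 20 mm (distance of any of timer, drop_bottle, swab_pot, lens_tissue, slide_tube from where it was at the start of the episode above 0.02 m).
It also fails if it takes over 43 s, if anything falls off the work surface, if the arm or the gripper's body presses on something with over 40 N, if the wrist force passes 120 N, or if a joint passes its speed limit or range.

### The arm

A 6-joint arm with a two-finger parallel gripper is mounted at the origin on a cart in front of the work surface, level with it; the furniture and walls round the work are solid. World frame = base frame: x ahead of the robot, y to its left, z up, the work surface at z = 0. Lengths are in mm, angles in degrees, forces in N, time in s.
With the tool pointing down it reaches from about 325 to 925 mm from the base axis. Payload 3.1 kg.
Tool frame: the origin (TCP) lies at the very end of the fingers, on their centre line; the grasp point (between the pads) lies grasp_offset behind it (grasp_offset is the distance from the TCP to the grasp point, in mm); z points along the fingers, x is the direction in which the jaws open and shut, and the axes are right-handed (so a half turn about z gives the same grasp; the last joint's range is limited). The gripper opens to 85 mm and grips with 20 to 120 N. Pads are 22 mm wide; open, the fingers measure 114 mm over their backs; the gripper's body (76 mm by 85 mm) begins 54 mm behind the grasp point. The pads swing forward as they close: fully open they stand 13 mm farther back than shut.
Start: joints at [69.889, 12.427, 92.441, -0, 75.132, -6.429], TCP at [147.816, 607.281, 231.3] pointing down, gripper open.
Joint ranges: [-157.48, 157.48], [-44.54, 120.13], [17.64, 146.25], [-64.5, 244.5], [7.68, 150.69], [-147.95, 147.95]. Speed limits (degrees/s): [159.86, 159.86, 180, 180, 180, 180].

### API

Orientations are given as [roll, pitch, yaw] about the fixed x, y, z axes, in that order (R = Rz(yaw) Ry(pitch) Rx(roll)).
In Python, from station import * gives the robot as it stands. Calls block until the motion is done:
- goto(position, orientation): joint-space move of the TCP to a pose.
- move_l(position, attitude=None, speed=150): straight line of the TCP; attitude=None keeps the orientation; speed is the mean speed in mm/s.
- move_j(angles): joint-space move.
- grip(opening, squeeze=None): finger opening in mm; squeeze is the grip in N (None keeps the last); returns when the fingers have stopped.
- wait(seconds).
- solve_ik(position, orientation): joint angles nearest the present ones, or None.
- get_obs(): the state.
- get_image(name): name is "side" or "top" or "wrist"; returns the picture (480x640x3 uint8, red, green, blue); there is no depth.
- get_calibration(name): a dict with "fx", "fy", "cx", "cy" (pixels), "R" (3x3) and "t" (3): a world point X has camera coordinates R X + t; the wrist camera has in their place "mount" (4x4, takes a point from camera to tool coordinates, whose origin is the TCP and whose axes are the tool frame's). Camera axes: x right, y down, z forward; pixel columns grow to the right and rows downward; lengths in mm; the calibration is good to about 2 mm. The wrist camera is an equidistant fisheye: a pixel r from the principal point sees the ray r / f radians off the axis. A picture is of the moment at which its call begins: read the wrist's pose just before it. get_calibration takes no time and is no camera call.
A pose or a line that the arm cannot do raises Unreachable and nothing moves.
- sign_off(): hands the job in, once; it reports no verdict.
Trained networks look in the newest picture that a camera, given by its name, has taken for a name from the list of things; names that differ only in an ending like _2 or _b are one class to them, and where a whole thing is asked for, a point or a joint stands for the part that bears it (a point fixed in the world has none). Each returns a list of dicts, best first, with "score" (0 to 1); they miss things now and then, are a little off and sometimes report something else, mostly with a low value. They report only what shows in the picture. A call takes as long as a camera call.
- spot_in(name, camera): "extent" ([centre column, centre row, width, height] in pixels, round what is visible of it).
- regions_of(name, camera): "region" (480x640 bool, what is visible of it) and "extent" ([centre column, centre row, width, height] in pixels, round what is visible of it).
The state is a dict: "t": time; "joint_pos": joint angles; "qvel": joint speeds; "effort": joint torques, N m; "tcp_pos": TCP position; "ee_rot": TCP orientation; "wrist_force": force on the tool from outside, world axes, zero at the start; "moment": the same for the moment, N m; "grip_width": finger opening in mm.
Only numpy, scipy, OpenCV 4.12 (cv2) and the standard library are available. Lean on these libraries where they do the work, as an engineer would, in place of code of your own. Each camera call takes 0.05 s, during which the arm holds its last target. There are 200 camera calls.

## Working session

There is one attempt and no reset: what is moved stays moved. The work goes in short steps, each a Python script; the robot and the scene stay as the last script left them, time stands still between calls to the robot, and variables do not carry over. Pictures are saved under pics/ and viewed, about 8 in all and at most 12, crops included, and the job is handed in when it is done.

```bash
mkdir -p pics; ls; cat > h.py <<'E'
from station import *
import numpy as np, cv2
def save(n,f):
    im=get_image(n); cv2.imwrite('pics/'+f,im[:,:,::-1]); return im
def ray(n,u,v):
    c=get_calibration(n); R=np.array(c['R']);t=np.array(c['t'])
    d=R.T@np.array([(u-c['cx'])/c['fx'],(v-c['cy'])/c['fy'],1]); return -R.T@t,d
def at_z(n,u,v,z):
    o,d=ray(n,u,v); return o+d*(z-o[2])/d[2]
E
python3 - <<'E'
from h import *
o=get_obs(); print(o)
save('top','top1.png'); save('side','side1.png')
for k in ['green','yellow','blue','red']:
    for n in ['top','side']:
        for r in spot_in(k+'_cap_top',n)[:2]:
            print(k,n,round(r['score'],2),np.round(r['extent'],1),np.round(at_z(n,*r['extent'][:2],60),1))
for k in ['timer','drop_bottle','swab_pot','lens_tissue','slide_tube','key_dock']:
    for r in spot_in(k,'top')[:1]: print(k,round(r['score'],2),np.round(r['extent'],1),np.round(at_z('top',*r['extent'][:2],20),1))
print(get_calibration('wrist'))
E
```

```text
pics
{'t': 0.0, 'joint_pos': array([ 6.98888644e+01,  1.24769349e+01,  9.25332803e+01, -1.77542629e-03,
        7.51322809e+01, -6.42815673e+00]), 'qvel': array([-0.13319762, -0.1011068 , -0.00250144,  0.10467278,  0.08248227,
       -0.01770012]), 'effort': array([-5.68196610e-04, -3.96853602e+01, -3.03846145e+01, -1.90250239e-04,
        9.83020000e-03,  1.67435164e-06]), 'tcp_pos': array([147.52926099, 606.45523777, 229.92260764]), 'ee_rot': array([-1.79985751e+02,  1.41792203e-01,  7.63174965e+01]), 'wrist_force': array([-0.08226264, -1.58671304,  0.08601422]), 'moment': array([-0.01345544, -0.00286305, -0.00878859]), 'grip_width': 85.55577076710168}
green top 0.83 [397.8 266.2  19.7  21.9] [ 445.9 -241.5   60. ]
green side 0.52 [378.4 274.6  16.8  16.8] [ 434.5 -249.1   60. ]
green side 0.35 [346.6 277.7  37.7  35.8] [ 396.2 -195.3   60. ]
yellow top 0.68 [359.6 269.   15.5  17. ] [ 441.6 -164.8   60. ]
yellow side 0.7 [346.6 267.4  16.3  17.5] [ 428.  -180.5   60. ]
blue top 0.66 [360.1 233.6  12.5  16.8] [ 513.8 -168.2   60. ]
blue side 0.67 [358.5 250.6  18.7  16.5] [ 494.8 -
[... 211 characters left out ...]
0.54 [467.8 219.   19.8  19. ] [ 549.1 -401.2   20. ]
swab_pot 0.88 [453.  192.9  24.7  25.5] [ 606.9 -373.7   20. ]
lens_tissue 0.65 [361.9 267.4  16.3  12.4] [ 449.7 -173.    20. ]
key_dock 0.7 [375.  251.3  80.4  78. ] [ 483.2 -201.6   20. ]
{'fx': 371.64829954431775, 'fy': 371.64829954431775, 'cx': 319.83233342382465, 'cy': 240.77787877958602, 'mount': array([[ 9.99999982e-01, -1.86442508e-04, -4.01150004e-05,
         1.29691989e+00],
       [ 1.89348863e-04,  9.45573510e-01,  3.25408514e-01,
        -8.34909659e+01],
       [-2.27382977e-05, -3.25408515e-01,  9.45573528e-01,
        -1.43155877e+02],
       [ 0.00000000e+00,  0.00000000e+00,  0.00000000e+00,
         1.00000000e+00]])}
```

View pics/top1.png

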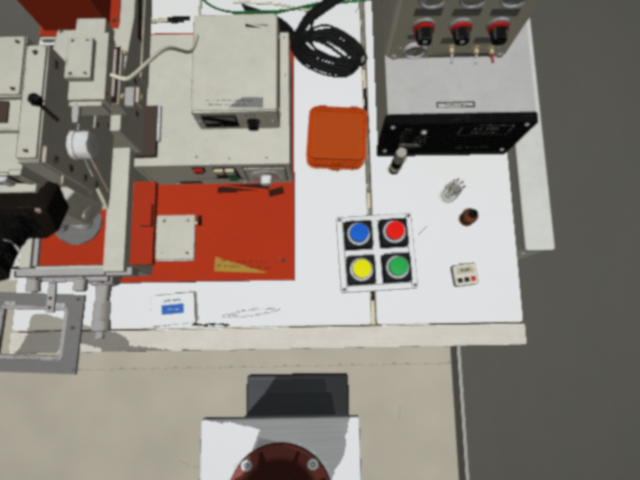

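View pics/side1.png

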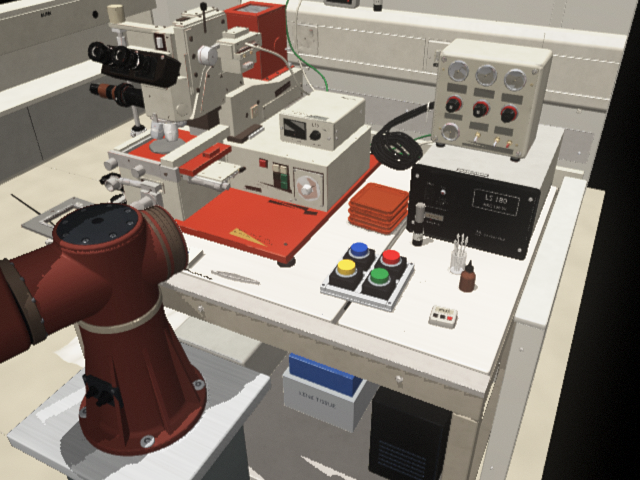

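```bash
python3 - <<'E'
from h import *
a=np.radians(76.3)
for r in (200,240,280,320,360):
  for z in (250,350,450):
    for p in (0,20,40):
      # tilt: fingers point back toward base or outward, about tangential axis
      q=solve_ik([r*np.cos(a),r*np.sin(a),z],[180,p,76.3])
      if q is not None: print(r,z,p,np.round(q,0))
for n in ['lens_tissue']:
  for cam in('top','side'):
    get_image(cam)
    for x in spot_in(n,cam): print(cam,x)
print(at_z('top',175,308,16),at_z('top',40,340,60),at_z('top',102,320,100), at_z('top',398,160,109))
E
```

```text
200 250 20 [ 63. -33. 131.  -5. 101. -13.]
200 250 40 [ 66. -14. 125.  -7. 109. -10.]
200 350 20 [ 63. -36. 122.  -5. 113. -14.]
200 350 40 [ 66. -20. 118.  -8. 121. -12.]
200 450 20 [ 63. -35. 112.  -5. 123. -15.]
200 450 40 [ 66. -22. 109.  -9. 132. -14.]
240 250 20 [ 65. -26. 127.  -4.  99. -12.]
240 250 40 [ 67.  -8. 120.  -6. 108.  -9.]
240 350 20 [ 65. -29. 119.  -4. 110. -13.]
240 350 40 [ 67. -14. 113.  -7. 120. -11.]
240 450 0 [ 59. -44. 114.  -0. 110. -17.]
240 450 20 [ 65. -29. 108.  -5. 120. -13.]
240 450 40 [ 67. -16. 105.  -8. 131. -12.]
280 250 0 [ 62. -38. 132.  -0.  86. -14.]
280 250 20 [ 66. -19. 123.  -4.  97. -10.]
280 250 40 [ 68.  -3. 115.  -6. 108.  -8.]
280 350 0 [ 62. -40. 122.  -0.  97. -14.]
280 350 20 [ 66. -23. 115.  -4. 108. -11.]
280 350 40 [ 68.  -8. 109.  -6. 119. -10.]
280 450 0 [ 62. -38. 111.  -0. 107. -14.]
280 450 20 [ 66. -24. 105.  -4. 119. -12.]
280 450 40 [ 68. -11. 101.  -7. 130. -11.]
320 250 0 [ 64. -31. 128.  -0.  83. -13.]
320 250 20 [ 67. -13. 118.  -3.  95.  -9.]
320 250 40 [ 68.   2. 110.  -5. 108.  -8.]
320 350 0 [ 64. -33. 119.  -0.
[... 191 characters left out ...]
40 [ 68.  -6.  96.  -6. 129. -10.]
360 250 0 [ 65. -24. 124.  -0.  80. -11.]
360 250 20 [ 68.  -8. 113.  -3.  94.  -8.]
360 250 40 [ 69.   7. 105.  -5. 108.  -7.]
360 350 0 [ 65. -27. 115.  -0.  92. -11.]
360 350 20 [ 68. -12. 106.  -3. 105.  -9.]
360 350 40 [ 69.   2.  99.  -5. 119.  -8.]
360 450 0 [ 65. -27. 105.  -0. 102. -11.]
360 450 20 [ 68. -13.  97.  -3. 116. -10.]
360 450 40 [ 69.  -1.  91.  -6. 129.  -9.]
top {'extent': [173.8, 308.2, 47.5, 34.5], 'score': 0.6}
side {'extent': [194.2, 257.3, 15.4, 20.0], 'score': 0.8}
[372.66046272 215.36696869  16.        ] [313.09726672 464.39428915  60.        ] [348.55260203 327.92946597 100.        ] [ 651.6800798  -244.01289184  109.        ]
```

```bash
cat >> h.py <<'E'
def wray(o,u,v):
    from scipy.spatial.transform import Rotation as Ro
    c=get_calibration('wrist'); x=np.array([u-c['cx'],v-c['cy']])/c['fx']; th=np.hypot(*x)
    d=np.r_[x/max(th,1e-9)*np.sin(th),np.cos(th)]
    M=np.array(c['mount']); R=Ro.from_euler('xyz',o['ee_rot'],degrees=True).as_matrix()
    return R@M[:3,3]+o['tcp_pos'], R@M[:3,:3]@d
def w_at_z(o,u,v,z):
    p,d=wray(o,u,v); return p+d*(z-p[2])/d[2]
E
python3 - <<'E'
from h import *
grip(0,20)
a=np.radians(76.3); r=275
goto([r*np.cos(a),r*np.sin(a),350],[180,0,76.3])
q=np.array(get_obs()['joint_pos']); print(np.round(q,1))
q[0]-=99.3
move_j(q)
o=get_obs(); print(o['t'],o['tcp_pos'],o['ee_rot'],o['wrist_force'])
goto([480,-205,240],[180,0,-23])
wait(.3)
o=get_obs(); print(o['t'],o['tcp_pos'],o['ee_rot'],o['wrist_force'],o['grip_width'])
im=save('wrist','w1.png')
for k in ['green','yellow','blue','red']:
    for r in regions_of(k+'_cap_top','wrist')[:2]:
        m=np.argwhere(r['region']).mean(0)[::-1]
        print(k,round(r['score'],2),np.round(r['extent'],1),m.round(1),np.round(w_at_z(o,*r['extent'][:2],60),1))
E
```

```text
[ 61.6 -40.4 122.7   0.   97.7 -14.7]
4.85 [ 253.7981958  -107.32572729  350.10363215] [-1.79974889e+02 -3.31491511e-03 -2.29227408e+01] [0.4625394  0.03883104 0.85880063]
6.2 [ 479.9355626  -205.12058971  241.23349218] [ 1.79982656e+02 -1.24154820e-01 -2.30146406e+01] [ 0.35197164 -0.84308557  0.2136603 ] -0.07220307280138369
green 0.56 [303.3 258.2  38.8  46.2] [303.  258.7] [ 449.  -239.6   60. ]
green 0.29 [339.8 154.4  88.2  79.3] [339.4 153.9] [ 517.2 -163.3   60. ]
yellow 0.63 [264.4 190.8  46.5  40.7] [267.2 191.5] [ 443.  -166.8   60. ]
blue 0.68 [341.  158.2  46.3  40.9] [340.6 156.3] [ 516.9 -166.8   60. ]
blue 0.48 [375.3 231.7  42.4  39.6] [373.3 228.1] [ 520.7 -241.6   60. ]
red 0.96 [372.4 230.9  44.9  39.8] [373.5 227.9] [ 518.5 -239.8   60. ]
```

View pics/w1.png

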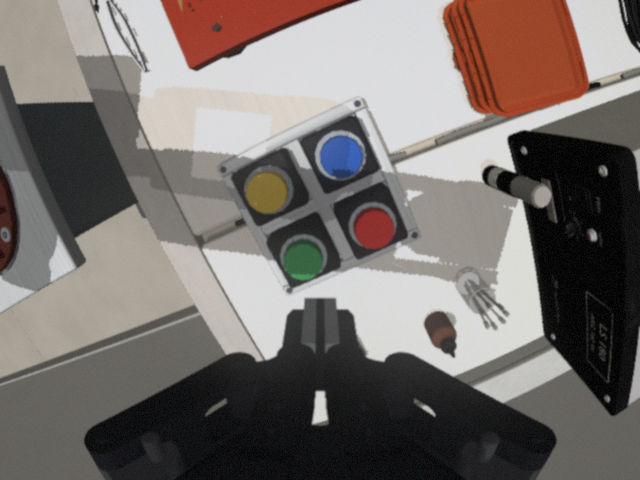

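```bash
cat > press.py <<'E'
from h import *
import sys
G=dict(green=(-37,-37),yellow=(-37,37),blue=(37,37),red=(37,-37))
th=np.radians(1.5); R=np.array([[np.cos(th),-np.sin(th)],[np.sin(th),np.cos(th)]])
def press(k):
    x,y=np.array([481.9,-203.2])+R@np.array(G[k])
    move_l([x,y,110],speed=200); move_l([x,y,66],speed=80); wait(.2)
    o=get_obs(); f0=o['wrist_force'][2]; print(k,o['t'],o['tcp_pos'].round(1),round(f0,2))
    log=[]
    for z in np.arange(62,49.4,-0.5):
        move_l([x,y,z],speed=15); o=get_obs(); f=o['wrist_force'][2]-f0
        log.append((round(o['tcp_pos'][2],1),round(f,1)))
        if f>9: break
    print(log); move_l([x,y,75],speed=60); move_l([x,y,110],speed=200)
    print(get_obs()['t'])
E
python3 - <<'E'
from press import *
press('green')
E
```

```text
green 8.2 [ 446.4 -241.6   66.7] -0.41
[(np.float64(61.8), np.float64(-0.2)), (np.float64(61.5), np.float64(0.3)), (np.float64(61.0), np.float64(0.4)), (np.float64(60.4), np.float64(1.0)), (np.float64(59.9), np.float64(0.9)), (np.float64(59.6), np.float64(0.4)), (np.float64(59.2), np.float64(3.5)), (np.float64(58.6), np.float64(3.4)), (np.float64(58.0), np.float64(2.6)), (np.float64(57.5), np.float64(2.6)), (np.float64(57.0), np.float64(2.9)), (np.float64(56.5), np.float64(2.7)), (np.float64(56.0), np.float64(4.0)), (np.float64(55.5), np.float64(1.8)), (np.float64(55.0), np.float64(2.3)), (np.float64(54.5), np.float64(3.2)), (np.float64(54.0), np.float64(3.4)), (np.float64(53.5), np.float64(2.2)), (np.float64(53.0), np.float64(1.7)), (np.float64(52.5), np.float64(2.3)), (np.float64(52.0), np.float64(3.3)), (np.float64(51.5), np.float64(1.8)), (np.float64(51.0), np.float64(3.0)), (np.float64(50.5), np.float64(2.1)), (np.float64(50.1), np.float64(4.0)), (np.float64(50.0), np.float64(6.6))]
15.7667
```

```bash
python3 - <<'E'
from press import *
press('yellow'); press('blue')
move_l([482,-203,240],speed=200); wait(.3)
o=get_obs(); print(o['t'],o['tcp_pos'],o['wrist_force'])
save('wrist','w2.png')
E
```

```text
yellow 17.1833 [ 444.5 -167.5   66.7] -0.13
[(np.float64(61.8), np.float64(-0.5)), (np.float64(61.5), np.float64(-0.5)), (np.float64(61.0), np.float64(0.3)), (np.float64(60.5), np.float64(0.5)), (np.float64(60.0), np.float64(-0.6)), (np.float64(59.7), np.float64(2.7)), (np.float64(59.1), np.float64(3.4)), (np.float64(58.5), np.float64(3.4)), (np.float64(58.0), np.float64(2.4)), (np.float64(57.4), np.float64(2.4)), (np.float64(57.0), np.float64(2.1)), (np.float64(56.5), np.float64(3.5)), (np.float64(56.0), np.float64(2.4)), (np.float64(55.5), np.float64(2.2)), (np.float64(55.0), np.float64(3.3)), (np.float64(54.5), np.float64(2.4)), (np.float64(54.0), np.float64(3.2)), (np.float64(53.5), np.float64(2.5)), (np.float64(53.0), np.float64(2.5)), (np.float64(52.5), np.float64(2.3)), (np.float64(52.0), np.float64(3.0)), (np.float64(51.5), np.float64(3.2)), (np.float64(51.0), np.float64(2.0)), (np.float64(50.5), np.float64(1.9)), (np.float64(50.0), np.float64(3.1)), (np.float64(50.0), np.float64(5.6))]
24.75
blue 26.1667 [ 518.6 -165.5   66.7] -0.12
[(np.float64(61.8), np.float64(0.4)), (np.
[... 320 characters left out ...]
t64(2.2)), (np.float64(57.0), np.float64(2.4)), (np.float64(56.5), np.float64(2.4)), (np.float64(56.0), np.float64(3.5)), (np.float64(55.5), np.float64(2.7)), (np.float64(55.0), np.float64(2.7)), (np.float64(54.5), np.float64(2.2)), (np.float64(54.0), np.float64(2.0)), (np.float64(53.5), np.float64(2.3)), (np.float64(53.0), np.float64(1.8)), (np.float64(52.5), np.float64(2.6)), (np.float64(52.0), np.float64(2.7)), (np.float64(51.5), np.float64(2.4)), (np.float64(51.0), np.float64(2.2)), (np.float64(50.5), np.float64(2.4)), (np.float64(50.1), np.float64(4.3)), (np.float64(50.0), np.float64(5.7))]
33.7333
34.8833 [ 481.6442837  -202.48229097  238.76437995] [-0.22828922  0.1109686  -0.09135401]
```

View pics/w2.png

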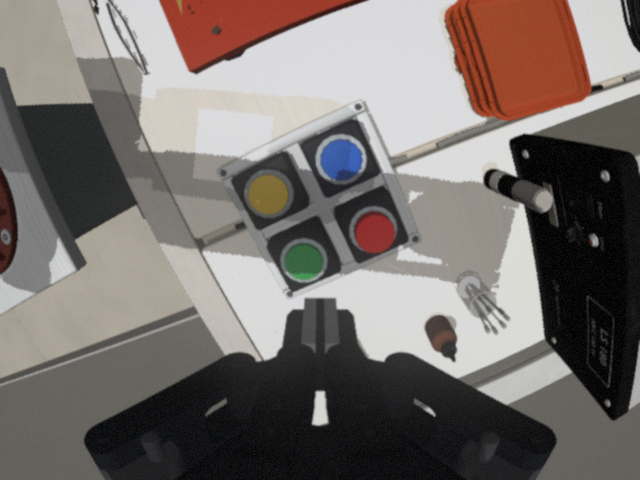

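The picture shows green (304,261), yellow (268,193) and blue (341,160) sunk in. Red (375,231) is still proud, and the modules and bystanders have not moved.

```bash
python3 -c "
from station import *
sign_off()"
```

```text
the job is handed in; nothing more can be done
```

I pressed the green, yellow and blue buttons in that order with the closed fingertips, then moved the arm clear and handed the job in at about 35 s of the 43 s allowed.

- **Travel:** each cap went down to 50.0 mm above the worktop, which is its stop.
- **Force:** resistance was about 3 N on the way down and 5.6 to 6.6 N at the stop, well under the 25 N limit.
- **Final picture:** the three caps are in and red is still up. The modules and the bystanders in view (drop bottle, swab pot, slide tube) have not moved. The timer and lens tissue were not in that view, but the arm did not go near either.
- **Wrist force when clear:** about 0 N, so the robot was touching nothing.

**Disagreements:**
- The side camera put the buttons 10 to 20 mm away from where the top and wrist cameras had them. I used the wrist camera's positions, which matched the top camera to about 3 mm.
- The detector's first hits for the timer and lens tissue in the top picture were false, landing on the yellow button. I located the lens tissue again before moving, but only saw the timer in the pictures.

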